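# Large dry cell on the load tester, bayonet cap held locked

## Robot

A 6-joint arm with a two-finger parallel gripper is mounted at the origin on the work surface. World frame = base frame: x ahead of the robot, y to its left, z up, the work surface at z = 0. Lengths are in m, angles in degrees, forces in N, time in s.
With the tool pointing down it reaches from about 0.25 to 0.725 m from the base axis. Payload 9.7 kg.
Tool frame: the origin (TCP) lies midway between the tips of the shut fingers; the grasp point (between the pads) lies 19 mm behind it; x points along the fingers, y is the direction in which the jaws open and shut, and the axes are right-handed (so a half turn about x gives the same grasp; the last joint's range is limited). The gripper opens to 85 mm and grips with 20 to 120 N. Pads are 22 mm wide; open, the fingers measure 114 mm over their backs; the gripper's body (76 mm by 85 mm) begins 54 mm behind the grasp point. The pads swing forward as they close: fully open they stand 13 mm farther back than shut.
Start: joints at [-75, 4.979, 10.078, 95.1, 0, 90], TCP at [0.142, -0.531, 0.209] pointing down, gripper open.
Joint ranges: [-179.16, 179.16], [-48.56, 103.87], [-65.8, 70.77], [-126.05, 130.52], [-82.76, 87.17], [-180, 180]. Speed limits (degrees/s): [127.2, 127.2, 147.25, 180, 180, 180].

## Interface

Orientations are given as [roll, pitch, yaw] about the fixed x, y, z axes, in that order (R = Rz(yaw) Ry(pitch) Rx(roll)).
In Python, from workcell import bot, cams gives the robot as it stands.
- The arm moves only by the tool apply_moves, never from a script. Its argument "commands" is a list of rows, each a list of 5 numbers: the shift along the tool's x, y, z in m, then the turn about the tool's x in rad, then the opening, from -1 (shut) to 1 (fully open). In form: [[tx, ty, tz, roll, hand], ...]. A call has 1 to 12 rows; each row is the pose to reach, as a shift and turn from the pose measured when the call began, along the tool's axes at that moment; what a row does not reach only later rows make up. A row lasts 1/10 s, in which the tool goes at most 50 mm and 8.59 degrees, less where a joint would pass 70% of its speed; a pose out of reach is approached as far as the arm can. A call with a gripper value outside its range is refused whole. The fingers move at their own pace and stop on an object; "newtons" is the grip in N (left out, the last holds). Time passes only in rows, so rows that repeat a pose let the fingers close. It gives the time, the measured TCP pose, the force and the opening at its end, in the units of the state.
- bot.get_obs(): the state, without advancing time (a new reading comes with each control period).
- cams.camera(name): name is "scene" or "top" or "wrist"; returns a dict with "frame" (420x560x3 uint8, blue, green, red), "depth" (420x560 float32, m along the optical axis (not along the pixel's ray), 0 where there is no reading), "camera_matrix" (3x3 intrinsics, pixels), "R" (3x3) and "t" (3): a world point X has camera coordinates R X + t; the wrist camera has in their place "mount" (4x4, takes a point from camera to tool coordinates, whose origin is the TCP and whose axes are the tool frame's). Camera axes: x right, y down, z forward; pixel columns grow to the right and rows downward; lengths in m; the calibration is good to about 2 mm. A picture is of the moment at which its call begins: read the wrist's pose just before it.
- bot.job_done(): hands the job in, once; it reports no verdict.
Trained networks look in the newest picture that a camera, given by its name, has taken for a name from the list of things; names that differ only in an ending like _2 or _b are one class to them, and where a whole thing is asked for, a point or a joint stands for the part that bears it (a point fixed in the world has none). Each returns a list of dicts, best first, with "confidence" (0 to 1); they miss things now and then, are a little off and sometimes report something else, mostly with a low value. They report only what shows in the picture. A call takes as long as a camera call.
- cams.spot_in(name, camera): "rect" ([left, top, right, bottom] in pixels, round what is visible of it).
The state is a dict: "time": time; "q": joint angles; "qd": joint speeds; "joint_efforts": joint torques, N m; "ee_pos": TCP position; "tcp_rot": TCP orientation; "wrist_force": force on the tool from outside, world axes, zero at the start; "torque": the same for the moment, N m; "opening": finger opening in m.
Only numpy, scipy, OpenCV 4.12 (cv2) and the standard library are available. Lean on these libraries where they do the work, as an engineer would, in place of code of your own. Each camera call takes 0.05 s, during which the arm holds its last target. There are 200 camera calls.

## Task

Put the large cell on test: stand it, nub up, in the large battery holder of the tester and let go of it, then close that holder with the cap that fits: lugs into the slots, push down against the spring and twist a quarter turn clockwise, as far as it goes. Finish while still gripping the cap, holding it locked in the holder, so that I can take the reading; leave the small cell, small cap, solder reel and battery box where they are.

Things in the scene. Friction and masses are not known exactly. Their poses are not given: they have to be found in the camera images.
- big_cell_center (a point): The large dry cell (D size): a white-sleeved cylinder with steel ends, 33 mm in diameter, standing loose on the bench, 60 mm tall plus a round contact nub on top (10 mm across, 1.5 mm high). About 0.14 kg. The point is its centre, 30 mm above its underside; z is up the cell's axis.
- big_cap_grip (a point): Large black bayonet cap, 45 g, on the bench, bar up. Heights above its underside: spigot 38 mm wide, 0 to 14 (lowest 3 tapered); two opposite lugs at 3 to 7, 7 mm wide, reaching 24 mm from the axis; round flange 50 mm wide, 14 to 20; grip bar 40 x 12 mm, up to 38. Point: on the axis in the bar, 29 mm up. x: along the bar, through both lugs (a half turn makes no difference); z up.
- big_mouth (a point): Large battery holder on the fixed tester: round white collar, 55 mm outside, 41 mm inside, 16 mm above the panel. Point: centre of its open top rim, 104 mm above the bench; z up; x through the two opposite 12 mm wide slots in the rim (25 mm from the axis). Below, a funnel leads to a 36 mm tube; a cell let go with its foot in it slides down until its nub is 5 mm below the rim.
- big_lock (a point): Same point, turned so that x is the direction of the cap's bar when locked: 80 degrees clockwise (from above) of the slots, at a stop; ribs on the panel mark it. Lugs turn under a 6 mm ledge: cap's underside 13 mm below the rim (flange stops it at 14). At the stop they can rise 2 mm into notches (underside at 11 mm).
- big_plunger (a joint): Spring plunger under the cell at the bottom of the large tube: 0 when up (also with the cell resting on it), growing in m as it is pressed down, at most 0.014; about 0.006 with the cap locked. Pushing the cap takes about 8 N where it can turn, about 6 N when locked.
- small_cell_center (a point): The small dry cell (C size): same make, 26 mm in diameter, 48.5 mm tall plus nub, standing on the bench. The point is its centre, 24 mm above its underside. Not for this job.
- small_cap_grip (a point): The small black bayonet cap, flange 41 mm in diameter, bar 33 by 10 mm, standing on the bench. The point is the middle of its bar, 29 mm above its underside. Not for this job.
- small_mouth (a point): Centre of the top rim of the small battery holder beside the large one (collar 46 mm outside, 33 mm inside). Stays empty. A third, smallest holder beyond it is already closed.
- spool: Reel of solder with red flanges, 58 mm in diameter, 25 mm high, lying flat. Origin under its centre.
- battery_box: Open black two-cell battery box, 58 x 32 x 15 mm. Origin under its centre.

How it is judged:
By the outcome, as a careful person would: the job done as asked, in the order asked, and still so for the second after the job is handed in, while the arm keeps its last pose, push and grip.
It also fails if it takes over 64 s, if anything falls off the work surface, if the arm or the gripper's body presses on something with over 40 N, if the wrist force passes 120 N, or if a joint passes its speed limit or range.

## Working session

There is one attempt and no reset: what is moved stays moved. The work goes in short steps, Python scripts to look and compute and a tool call to move; the robot and the scene stay as the last step left them, time stands still between calls to the robot, and variables do not carry over. Pictures are saved under pics/ and viewed, about 8 in all and at most 12, crops included, and the job is handed in when it is done.

Besides the shell and the picture viewer there is one more tool, called after "Call:" in YAML: its name, and indented under it one key for each argument. apply_moves: Moves the arm, as the interface text tells. Its arguments: {"type":"object","properties":{"commands":{"type":"array"},"newtons":{"type":"number"}},"required":["commands"]}

```bash
mkdir -p pics; ls; python3 - <<'E'
from workcell import bot,cams
import cv2,numpy as np
o=bot.get_obs();print(o)
ims=[]
for c in("scene","top"):
    d=cams.camera(c);np.savez(f"{c}.npz",**d);cv2.imwrite(f"pics/{c}.png",d["frame"])
    for n in("big_cell_center","big_cap_grip","small_cell_center","small_cap_grip","big_mouth","small_mouth","spool","battery_box"):
        try:
            for r in cams.spot_in(n,c)[:2]: 
                u,v=(np.array(r["rect"][:2])+r["rect"][2:])/2;z=d["depth"][int(v),int(u)]
                p=d["R"].T@(np.linalg.inv(d["camera_matrix"])@[u,v,1]*z-d["t"]);print(c,n,r["confidence"],np.round(r["rect"]),p.round(3))
        except Exception as e: print(n,e)
print(d["R"],d["t"])
E
```

```text
pics
{'time': 0.0, 'q': array([-7.50018554e+01,  5.01106227e+00,  1.00330653e+01,  9.50995730e+01,
       -9.59702982e-04,  9.00025189e+01]), 'qd': array([ 0.01214853, -0.06503136, -0.00360555, -0.03107413,  0.02509255,
        0.06117852]), 'joint_efforts': array([ 1.78239621e-03, -5.20398259e+01,  4.64796174e+01,  1.66665047e-02,
        2.26756156e-04, -3.13314183e-05]), 'ee_pos': array([ 0.14225886, -0.53100596,  0.20817102]), 'tcp_rot': array([-89.28864925,  89.92242406, 105.70697716]), 'wrist_force': array([0.20576275, 0.23285605, 0.29181417]), 'torque': array([-0.03359545, -0.00506244, -0.03625065]), 'opening': 0.0854357667305948}
scene big_cell_center 0.69 [182. 260. 205. 289.] [ 0.481 -0.239  0.056]
scene big_cap_grip 0.84 [198. 367. 232. 404.] [ 0.62  -0.365  0.035]
scene small_cell_center 0.54 [246. 306. 262. 326.] [ 0.614 -0.245  0.049]
scene small_cap_grip 0.58 [225. 204. 250. 225.] [ 0.458 -0.075  0.02 ]
scene big_mouth 0.65 [305. 134. 328. 157.] [0.526 0.135 0.074]
scene small_mouth 0.53 [319. 107. 339. 128.] [0.513 0.217 0.085]
scene spool 0.73 [293. 237. 322. 271.] [ 0.628 -0.081  0.022]
scene battery_box 0.95 [125. 312. 158. 353.] [ 0.451 -0.36   0.003]
top big_cell_center 0.66 [357. 239. 379. 261.] [ 0.466 -0.226  0.062]
top big_cap_grip 0.94 [421. 164. 444. 189.] [ 0.612 -0.361  0.038]
top small_cell_center 0.7 [365. 174. 379. 188.] [ 0.602 -0.238  0.046]
top small_cap_grip 0.83 [280. 246. 299. 266.] [ 0.454 -0.074  0.039]
top big_mouth 0.94 [176. 198. 209. 230.] [0.539 0.12  0.039]
top big_mouth 0.26 [357. 237. 379. 260.] [ 0.468 -0.226  0.061]
top small_mouth 0.82 [130. 208. 156. 233.] [0.526 0.217 0.05 ]
top spool 0.87 [278. 158. 303. 187.] [ 0.623 -0.076  0.027]
top battery_box 0.6 [417. 245. 448. 268.] [ 0.452 -0.365  0.009]
[[-0.00582434 -0.99996529 -0.00595788]
 [-0.99805039  0.00618322 -0.06210632]
 [ 0.062141    0.00558454 -0.99805176]] [-0.04546118  0.54388579  1.09590492]
```

```bash
python3 - <<'E'
import cv2,numpy as np
t=cv2.imread("pics/top.png");s=cv2.imread("pics/scene.png")
a=cv2.resize(t[140:290,100:460],None,fx=2.2,fy=2.2,interpolation=cv2.INTER_CUBIC)
b=cv2.resize(t[185:245,160:225],(300,270),interpolation=cv2.INTER_CUBIC);c=cv2.resize(t[155:200,410:455],(270,270),interpolation=cv2.INTER_CUBIC)
o=np.zeros((600,792,3),np.uint8);o[:330]=a[:,:792];o[330:,:300]=b;o[330:,310:580]=c
cv2.imwrite("pics/a.png",o)
E
```

```text
(no output)
```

View pics/a.png

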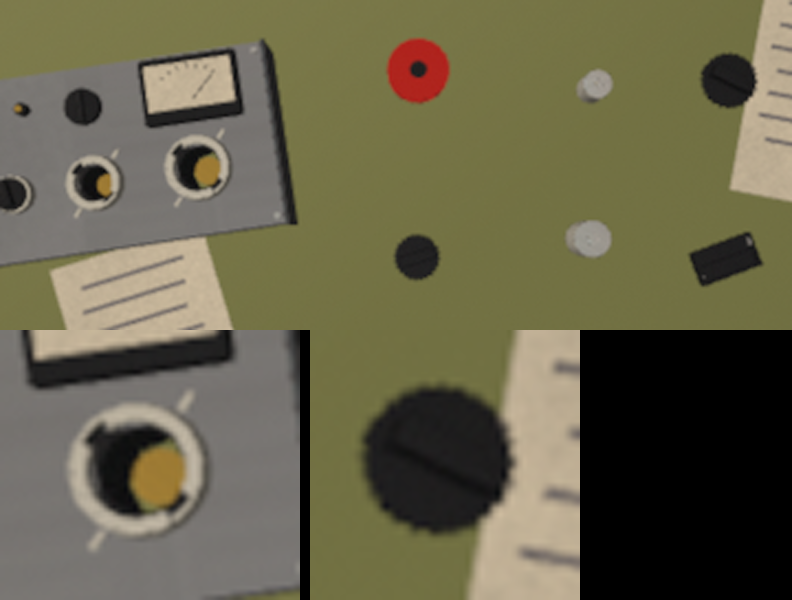

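View pics/scene.png

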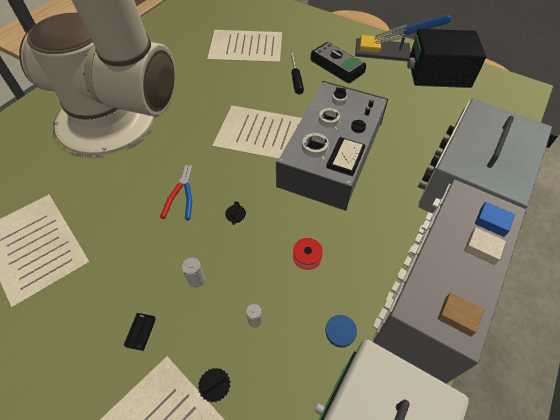

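```bash
cat > h.py <<'E'
import numpy as np,cv2
from scipy.spatial.transform import Rotation as Ro
from workcell import bot,cams
def pose():
    o=bot.get_obs();return o,Ro.from_euler("xyz",o["tcp_rot"],degrees=True).as_matrix(),o["ee_pos"]
def plan(p,jaw=None):
    """tool-axis shift (m) and roll (rad) to world TCP p with jaw (tool y) at world angle jaw deg"""
    o,R,t=pose();d=R.T@(np.array(p)-t)
    j=np.degrees(np.arctan2(R[1,1],R[0,1]));r=0
    if jaw is not None: r=-np.radians((jaw-j+90)%180-90)   # tool x is down
    print("t",o["time"],"q",o["q"].round(1),"tcp",t.round(4),"jaw",round(j,2),"tilt",R[:,0].round(4),"F",o["wrist_force"].round(1),"open",round(o["opening"],4))
    print("shift",d.round(4),"roll",round(r,4),"(",round(np.degrees(r),1),"deg)")
def wrist(fn,names=()):
    o,R,t=pose();d=cams.camera("wrist");M=d["mount"]
    Rw=R@M[:3,:3];tw=R@M[:3,3]+t
    np.savez("wrist.npz",frame=d["frame"],depth=d["depth"],K=d["camera_matrix"],Rw=Rw,tw=tw);cv2.imwrite(f"pics/{fn}.png",d["frame"])
    for n in names:
        for r in cams.spot_in(n,"wrist")[:2]: print(n,r["confidence"],np.round(r["rect"]))
    return d
def ray(uv,z):
    """world point at height z seen at pixel uv in the last wrist picture"""
    w=np.load("wrist.npz");r=w["Rw"]@np.linalg.inv(w["K"])@[uv[0],uv[1],1];return w["tw"]+r*(z-w["tw"][2])/r[2]
E
python3 - <<'E'
from h import *
plan([.468,-.226,.2],0)
d=cams.camera("wrist");print(d["mount"].round(3),d["camera_matrix"])
E
```

```text
t 0.9 q [-75.    5.   10.1  95.1   0.   90. ] tcp [ 0.1423 -0.5313  0.2089] jaw -75.0 tilt [ 0.e+00  1.e-04 -1.e+00] F [-0.5 -0.8 -0. ] open 0.0852
shift [ 0.0089 -0.2106 -0.3936] roll -1.309 ( -75.0 deg)
[[ 0.    -0.294  0.956 -0.164]
 [ 1.    -0.    -0.    -0.001]
 [ 0.     0.956  0.294 -0.076]
 [ 0.     0.     0.     1.   ]] [[376.93492217   0.         280.40185651]
 [  0.         376.93492217 206.42775275]
 [  0.           0.           1.        ]]
```

Call:
apply_moves:
  commands:
    - [0.009,-0.21,-0.394,-0.82,1]
    - [0.009,-0.21,-0.394,-0.82,1]
    - [0.009,-0.21,-0.394,-0.82,1]
    - [0.009,-0.21,-0.394,-0.82,1]
    - [0.009,-0.21,-0.394,-0.82,1]
    - [0.009,-0.21,-0.394,-0.82,1]
    - [0.009,-0.21,-0.394,-0.82,1]
    - [0.009,-0.21,-0.394,-0.82,1]
    - [0.009,-0.21,-0.394,-0.82,1]
    - [0.009,-0.21,-0.394,-0.82,1]
    - [0.009,-0.21,-0.394,-0.82,1]
    - [0.009,-0.21,-0.394,-0.82,1]

```text
time: 2.15
ee_pos: [0.4681, -0.227, 0.2]
tcp_rot: [-11.4, 90.0, -129.4]
wrist_force: [0.2, -0.3, 0.2]
opening: 0.0853
```

```bash
python3 - <<'E'
from h import *
plan([.468,-.226,.034],-28)
wrist("cell",["big_cell_center"])
E
```

```text
t 2.15 q [-25.9   0.7   4.6  93.9  -0.   92.2] tcp [ 0.4681 -0.227   0.2   ] jaw -28.05 tilt [-2.e-04 -2.e-04 -1.e+00] F [ 0.2 -0.3  0.2] open 0.0853
shift [ 0.166  -0.0005 -0.0009] roll -0.0008 ( -0.0 deg)
big_cell_center 0.89 [261. 157. 300. 207.]
big_cell_center 0.24 [147.   0. 200.  51.]
```

View pics/cell.png

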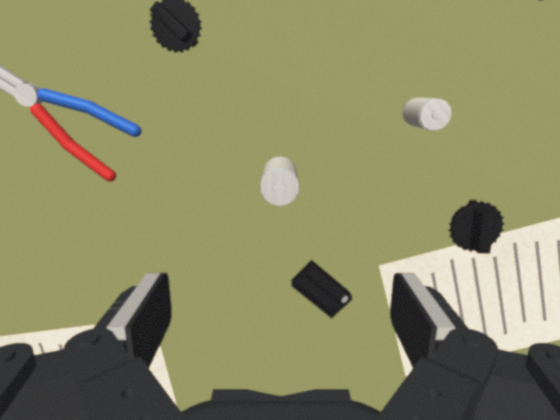

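```bash
python3 - <<'E'
from h import *
w=np.load("wrist.npz")
print("cell top",ray((280,186.5),.06),"nub",ray((281,184),.0615))
for uv in((477,226),(175,25),(428,114)):
    z=w["depth"][uv[1]-4:uv[1]+5,uv[0]-4:uv[0]+5];print(uv,z.min(),z.max(),ray(uv,.03).round(3))
g=cv2.resize(w["frame"][180:270,430:530],(800,720)[::1],interpolation=cv2.INTER_CUBIC)
# cell disc by depth
K=w["K"];u,v=np.meshgrid(np.arange(560),np.arange(420));P=np.linalg.inv(K)@np.stack([u.ravel(),v.ravel(),np.ones(u.size)])*w["depth"].ravel()
X=(w["Rw"]@P).T+w["tw"]
def blob(c,r,lo,hi):
    m=(np.hypot(X[:,0]-c[0],X[:,1]-c[1])<r)&(X[:,2]>lo)&(X[:,2]<hi);Y=X[m];b=Y[:,:2]
    (cc,rr)=cv2.minEnclosingCircle(b.astype(np.float32));print(m.sum(),"mean",Y.mean(0).round(4),"circ",np.round(cc,4),round(rr,4));return b
blob((.468,-.226),.05,.055,.066)
blob((.612,-.361),.05,.012,.024)
b=blob((.612,-.361),.05,.030,.045);print(cv2.minAreaRect(b.astype(np.float32)*1000))
b=blob((.454,-.074),.05,.012,.024);b=blob((.454,-.074),.05,.03,.05)
E
```

```text
cell top [ 0.46770582 -0.22624286  0.06      ] nub [ 0.46961204 -0.2244261   0.0615    ]
(477, 226) 0.34747475 0.36427534 [ 0.61  -0.354  0.03 ]
(175, 25) 0.29643005 0.30489737 [ 0.452 -0.074  0.03 ]
(428, 114) 0.30555484 0.30986768 [ 0.607 -0.236  0.03 ]
1170 mean [ 0.4673 -0.226   0.0593] circ [ 0.4672 -0.2265] 0.0166
1334 mean [ 0.6098 -0.3562  0.019 ] circ [ 0.6132 -0.362 ] 0.0268
675 mean [ 0.6123 -0.3598  0.0362] circ [ 0.6125 -0.3612] 0.0206
((612.856689453125, -361.3539123535156), (40.0907096862793, 13.4911527633667), 63.121124267578125)
1521 mean [ 0.4518 -0.073   0.0191] circ [ 0.4508 -0.0714] 0.0216
611 mean [ 0.4512 -0.0717  0.037 ] circ [ 0.4508 -0.0712] 0.0169
```

Call:
apply_moves:
  commands:
    - [0.05,-0.001,0,0,0.3]
    - [0.1,-0.001,0,0,0.3]
    - [0.14,-0.001,0,0,0.0]
    - [0.166,-0.001,0,0,0.0]
    - [0.166,-0.001,0,0,0.0]
    - [0.166,-0.001,0,0,0.0]
    - [0.166,-0.001,0,0,-1]
    - [0.166,-0.001,0,0,-1]
    - [0.166,-0.001,0,0,-1]
    - [0.166,-0.001,0,0,-1]
    - [0.166,-0.001,0,0,-1]
    - [0.166,-0.001,0,0,-1]
  newtons: 40

```text
time: 3.45
ee_pos: [0.4709, -0.229, 0.0411]
tcp_rot: [91.8, 89.3, -26.4]
wrist_force: [-2.2, 0.9, 28.9]
opening: 0.0034
```

```bash
python3 - <<'E'
from h import *
plan([.467,-.226,.034],-28)
d=wrist("c2",["big_cell_center"])
s=cams.camera("scene");a=cv2.resize(s["frame"][180:340,120:320],(700,560),interpolation=cv2.INTER_CUBIC);cv2.imwrite("pics/s2.png",np.hstack([a[:, :],])[:600])
print(cams.spot_in("big_cell_center","scene"))
E
```

```text
t 3.45 q [-25.9   0.7 -12.9  75.7  -0.   92.2] tcp [ 0.4709 -0.229   0.0411] jaw -28.13 tilt [ 0.0109 -0.0054 -0.9999] F [-2.2  0.9 28.9] open 0.0034
shift [ 0.007  -0.005  -0.0008] roll -0.0022 ( -0.1 deg)
big_cell_center 0.65 [245. 202. 344. 305.]
[{'rect': [187.6, 268.7, 207.0, 287.8], 'confidence': 0.71}, {'rect': [125.6, 312.9, 157.6, 352.7], 'confidence': 0.59}]
```

View pics/c2.png

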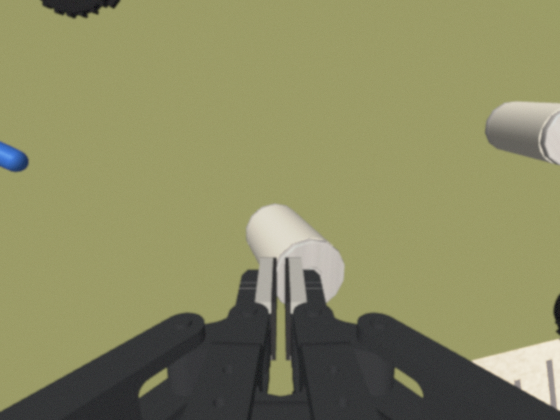

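```bash
cat >> h.py <<'E'
def cloud():
    w=np.load("wrist.npz");u,v=np.meshgrid(np.arange(560),np.arange(420))
    P=np.linalg.inv(w["K"])@np.stack([u.ravel(),v.ravel(),np.ones(u.size)])*w["depth"].ravel()
    return ((w["Rw"]@P).T+w["tw"]).reshape(420,560,3)
E
python3 - <<'E'
from h import *
X=cloud()
for uv in((255,225),(275,212),(285,235),(300,245),(320,260),(335,270),(330,290),(312,285),(267,265),(294,265),(280,290),(265,300)): print(uv,X[uv[1],uv[0]].round(3))
m=(np.hypot(X[...,0]-.468,X[...,1]+.228)<.07)&(X[...,2]>.01);m[280:,:]=0
print(np.histogram(X[m][:,2],bins=12))
E
```

```text
(255, 225) [ 0.463 -0.215  0.019]
(275, 212) [ 0.476 -0.213  0.019]
(285, 235) [ 0.48  -0.216  0.049]
(300, 245) [ 0.485 -0.219  0.061]
(320, 260) [ 0.489 -0.23   0.059]
(335, 270) [ 0.492 -0.238  0.058]
(330, 290) [ 0.486 -0.246  0.057]
(312, 285) [ 0.485 -0.226  0.082]
(267, 265) [ 0.472 -0.215  0.073]
(294, 265) [ 0.481 -0.22   0.074]
(280, 290) [ 0.469 -0.232  0.064]
(265, 300) [ 0.472 -0.215  0.099]
(array([ 237,  268,  296,  315,  358,  360,  365, 1387,  687,  345,  459,
        281]), array([0.01000549, 0.01631179, 0.0226181 , 0.0289244 , 0.0352307 ,
       0.04153701, 0.04784331, 0.05414961, 0.06045592, 0.06676222,
       0.07306852, 0.07937483, 0.08568113]))
```

View pics/s2.png

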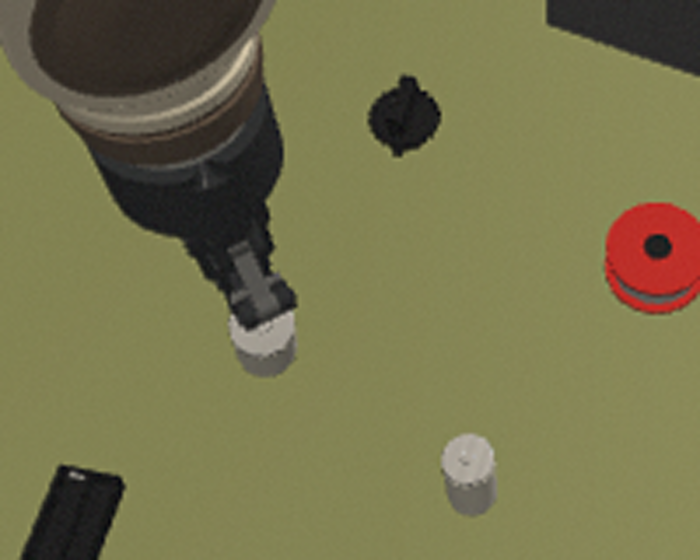

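Call:
apply_moves:
  commands:
    - [-0.03,0,0,0,-1]
    - [-0.07,0,0,0,-1]
    - [-0.11,0,0,0,-1]
    - [-0.11,0,0,0,0]
    - [-0.11,0,0,0,0]
    - [-0.11,0,0,0,0]
    - [-0.11,0,0,0,0]
    - [-0.11,0,0,0,0]

```text
time: 4.45
ee_pos: [0.4693, -0.2282, 0.1501]
tcp_rot: [91.7, 89.4, -26.4]
wrist_force: [1.2, 0.2, -0.0]
opening: 0.0427
```

```bash
python3 - <<'E'
from h import *
plan([.467,-.226,.034],-28)
d=wrist("c3",["big_cell_center"])
X=cloud().reshape(-1,3)
for lo,hi in((.01,.05),(.05,.07)):
  m=(np.hypot(X[:,0]-.475,X[:,1]+.23)<.05)&(X[:,2]>lo)&(X[:,2]<hi);print(m.sum(),X[m].mean(0).round(4),cv2.minEnclosingCircle(X[m][:,:2].astype(np.float32)))
E
```

```text
t 4.45 q [-25.9  -0.3  -1.9  87.8  -0.   92.2] tcp [ 0.4693 -0.2282  0.1501] jaw -28.12 tilt [ 0.0095 -0.0047 -0.9999] F [ 1.2  0.2 -0. ] open 0.0427
shift [ 0.1161 -0.0043 -0.0008] roll -0.0022 ( -0.1 deg)
big_cell_center 0.87 [255. 166. 300. 225.]
405 [ 0.4735 -0.2147  0.0313] ((0.4689475893974304, -0.22277763485908508), 0.015850041061639786)
1695 [ 0.4676 -0.2255  0.059 ] ((0.46704933047294617, -0.22650045156478882), 0.016557222232222557)
```

View pics/c3.png

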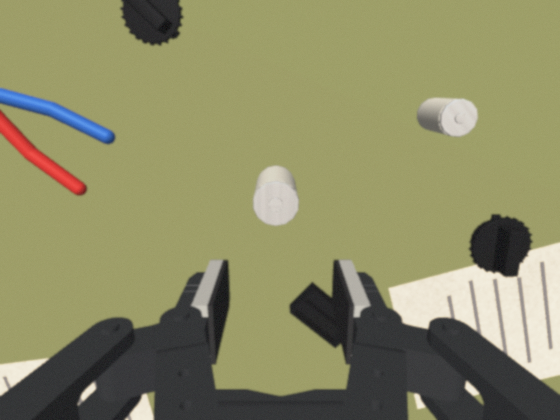

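Call:
apply_moves:
  commands:
    - [0.0,-0.004,0,0,1]
    - [0.0,-0.004,0,0,1]
    - [0.0,-0.004,0,0,1]
    - [0.03,-0.004,0,0,1]
    - [0.06,-0.004,0,0,1]
    - [0.09,-0.004,0,0,1]
    - [0.12,-0.004,0,0,1]
    - [0.12,-0.004,0,0,1]
    - [0.12,-0.004,0,0,1]

```text
time: 5.45
ee_pos: [0.467, -0.2269, 0.0309]
tcp_rot: [91.6, 89.4, -26.5]
wrist_force: [-0.5, -0.2, 0.9]
opening: 0.0853
```

```bash
python3 - <<'E'
from h import *
plan([.467,-.2265,.03],-28)
d=wrist("c4",["big_cell_center"])
X=cloud()
m=(np.hypot(X[...,0]-.467,X[...,1]+.2265)<.03)&(X[...,2]>.05)&(X[...,2]<.07);Y=X[m];print(m.sum(),Y.mean(0),cv2.minEnclosingCircle(Y[:,:2].astype(np.float32)))
E
```

```text
t 5.45 q [-25.9   0.5 -14.3  74.6  -0.   92.2] tcp [ 0.467  -0.2269  0.0309] jaw -28.13 tilt [ 0.0094 -0.0047 -0.9999] F [-0.5 -0.2  0.9] open 0.0853
shift [ 0.0009 -0.0002 -0.0004] roll -0.0022 ( -0.1 deg)
big_cell_center 0.63 [243. 207. 323. 323.]
5072 [ 0.46794481 -0.22448734  0.05875197] ((0.466907262802124, -0.22641517221927643), 0.016887379810214043)
```

View pics/c4.png

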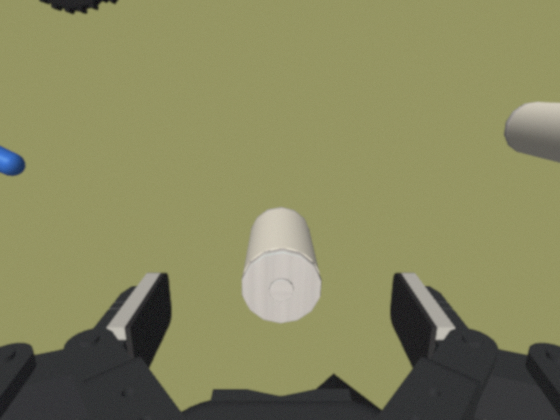

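Call:
apply_moves:
  commands:
    - [0,0,0,0,0]
    - [0,0,0,0,0]
    - [0,0,0,0,0]
    - [0,0,0,0,-0.3]
    - [0,0,0,0,-0.3]
    - [0,0,0,0,-0.3]
    - [0,0,0,0,-0.4]
    - [0,0,0,0,-0.4]
  newtons: 30

```text
time: 6.35
ee_pos: [0.4683, -0.2275, 0.0329]
tcp_rot: [91.8, 89.2, -26.3]
wrist_force: [-1.4, 0.6, 5.5]
opening: 0.031
```

Call:
apply_moves:
  commands:
    - [0,0,0,0,-0.4]
    - [0,0,0,0,-0.4]
    - [-0.005,0,0,0,-0.4]
    - [-0.01,0,0,0,-0.4]
    - [-0.02,0,0,0,-0.4]
    - [-0.03,0,0,0,-0.4]
    - [-0.03,0,0,0,-0.4]
    - [-0.03,0,0,0,-0.4]

```text
time: 7.15
ee_pos: [0.4682, -0.2275, 0.0634]
tcp_rot: [91.9, 89.1, -26.3]
wrist_force: [0.7, -0.5, -1.3]
opening: 0.0309
```

```bash
python3 - <<'E'
from h import *
plan([.467,-.2265,.03],-28)
d=wrist("c5",["big_cell_center"])
X=cloud()
m=(np.hypot(X[...,0]-.467,X[...,1]+.2265)<.03)&(X[...,2]>.05)&(X[...,2]<.12);Y=X[m];print(m.sum(),np.histogram(Y[:,2],12))
E
```

```text
t 7.15 q [-25.9  -0.3 -11.5  78.   -0.   92.2] tcp [ 0.4682 -0.2275  0.0634] jaw -28.13 tilt [ 0.0135 -0.0067 -0.9999] F [ 0.7 -0.5 -1.3] open 0.0309
shift [ 0.0333 -0.002  -0.0003] roll -0.0022 ( -0.1 deg)
big_cell_center 0.89 [241. 206. 319. 323.]
9886 (array([ 223,  239,  281,  287,  333,  361, 4314,  949,  635,  697,  820,
        747]), array([0.05002195, 0.05585287, 0.06168379, 0.06751471, 0.07334563,
       0.07917655, 0.08500747, 0.09083839, 0.09666931, 0.10250023,
       0.10833116, 0.11416208, 0.119993  ]))
```

View pics/c5.png

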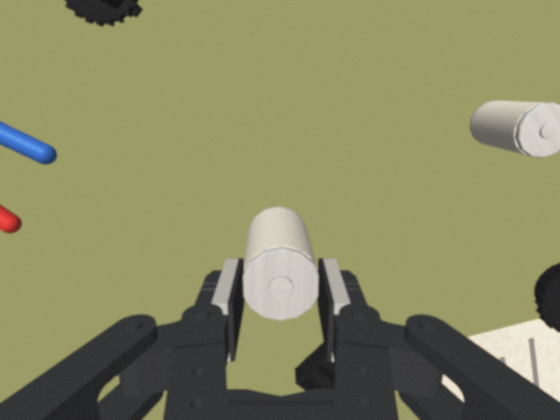

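```bash
python3 - <<'E'
import numpy as np,cv2
from scipy.optimize import least_squares
d=np.load("top.npz");K,R,t=d["camera_matrix"],d["R"],d["t"]
u,v=np.meshgrid(np.arange(560),np.arange(420))
P=np.linalg.inv(K)@np.stack([u.ravel(),v.ravel(),np.ones(u.size)])*d["depth"].ravel()-t[:,None]
X=(R.T@P).T
def rim(c):
    m=(np.hypot(X[:,0]-c[0],X[:,1]-c[1])<.04)&(X[:,2]>.098)&(X[:,2]<.112);Y=X[m]
    f=least_squares(lambda p:np.clip(np.abs(np.hypot(Y[:,0]-p[0],Y[:,1]-p[1])-.024)-.0035,0,None),c[:2]);print(m.sum(),f.x,f.cost,Y[:,2].mean(),cv2.minEnclosingCircle(Y[:,:2].astype(np.float32)))
rim((.539,.12));rim((.53,.135))
m=(X[:,1]>.05)&(X[:,1]<.3)&(X[:,0]>.42)&(X[:,0]<.68)&(X[:,2]>.108);print(X[m][::12].round(3)[:40])
E
python3 -c "
from h import *
plan([.53,.125,.19],-28)"
```

```text
331 [0.54006037 0.11730286] 0.0031082378106661664 0.10241412597267913 ((0.5421527028083801, 0.11982430517673492), 0.037081655114889145)
207 [0.53320989 0.11550793] 1.7210296156954973e-07 0.10277903770547411 ((0.5330517888069153, 0.11605990678071976), 0.02742900140583515)
[[0.583 0.269 0.112]
 [0.523 0.27  0.111]
 [0.521 0.265 0.111]
 [0.517 0.286 0.109]
 [0.517 0.261 0.111]
 [0.515 0.267 0.11 ]
 [0.513 0.271 0.115]
 [0.511 0.274 0.123]
 [0.51  0.283 0.112]
 [0.51  0.261 0.111]
 [0.508 0.266 0.111]
 [0.506 0.269 0.124]
 [0.504 0.274 0.122]
 [0.502 0.279 0.112]
 [0.5   0.28  0.11 ]
 [0.498 0.275 0.113]]
t 7.25 q [-25.9  -0.3 -11.5  78.   -0.   92.2] tcp [ 0.4678 -0.2273  0.0627] jaw -28.13 tilt [ 0.0124 -0.0061 -0.9999] F [ 0.8  0.1 -1.6] open 0.0307
shift [-0.1287 -0.1094 -0.3401] roll -0.0022 ( -0.1 deg)
```

Call:
apply_moves:
  commands:
    - [-0.04,0,0,0,-0.4]
    - [-0.08,0,0,-0.1,-0.4]
    - [-0.11,-0.01,-0.03,-0.2,-0.4]
    - [-0.124,-0.02,-0.065,-0.35,-0.4]
    - [-0.124,-0.03,-0.1,-0.5,-0.4]
    - [-0.124,-0.043,-0.14,-0.65,-0.4]
    - [-0.124,-0.055,-0.18,-0.8,-0.4]
    - [-0.124,-0.068,-0.22,-0.95,-0.4]
    - [-0.124,-0.08,-0.26,-1.1,-0.4]
    - [-0.124,-0.091,-0.295,-1.25,-0.4]
    - [-0.124,-0.1,-0.325,-1.4,-0.4]
    - [-0.124,-0.1025,-0.3335,-1.5,-0.4]

```text
time: 8.45
ee_pos: [0.5331, 0.1187, 0.1844]
tcp_rot: [4.5, 89.3, -27.2]
wrist_force: [0.2, -0.3, -1.5]
opening: 0.0303
```

Call:
apply_moves:
  commands:
    - [0,0,0,0,-0.4]
    - [0,0,0,0,-0.4]

```text
time: 8.65
ee_pos: [0.5328, 0.1188, 0.1838]
tcp_rot: [1.0, 89.3, -30.8]
wrist_force: [0.5, -0.7, -0.7]
opening: 0.0309
```

```bash
cat >> h.py <<'E'
def rim(c=(.533,.116)):
    from scipy.optimize import least_squares
    X=cloud().reshape(-1,3);m=(np.hypot(X[:,0]-c[0],X[:,1]-c[1])<.035)&(X[:,2]>.099)&(X[:,2]<.109);Y=X[m]
    if len(Y)>5000: Y=Y[::len(Y)//5000]
    f=least_squares(lambda p:np.clip(np.abs(np.hypot(Y[:,0]-p[0],Y[:,1]-p[1])-.024)-.0034,0,None),c,x_scale=.001)
    r=np.hypot(Y[:,0]-f.x[0],Y[:,1]-f.x[1]);a=np.degrees(np.arctan2(Y[:,1]-f.x[1],Y[:,0]-f.x[0]))
    print("rim",m.sum(),f.x.round(4),"cost",f.cost,"z",np.median(Y[:,2]).round(4),"r pct",np.percentile(r,[2,50,98]).round(4))
    k=(r>.0235)&(r<.0265);print("slot hist",np.histogram(a[k],bins=np.arange(-180,181,10))[0]);return f.x
E
python3 - <<'E'
from h import *
plan([.533,.116,.16],58)
wrist("m1",["big_mouth"]);rim()
X=cloud().reshape(-1,3)
m=(np.hypot(X[:,0]-.533,X[:,1]-.116)<.03)&(X[:,2]>.135)&(X[:,2]<.22);Y=X[m];print(np.histogram(Y[:,2],17))
E
```

```text
t 8.65 q [12.8  3.4  5.6 91.7 -0.5 44.6] tcp [0.5328 0.1188 0.1838] jaw 58.19 tilt [ 0.0102 -0.0061 -0.9999] F [ 0.5 -0.7 -0.7] open 0.0309
shift [ 0.0239 -0.0022  0.0014] roll 0.0033 ( 0.2 deg)
big_mouth 0.77 [234. 144. 317. 230.]
rim 1475 [0.5304 0.1187] cost 3.844998564333279e-07 z 0.103 r pct [0.0205 0.0246 0.0273]
slot hist [27 32 28 18 17 18 25 26 28 27  2  0  0  0  0  0  0  0  0  0 25 27 21 20
 27 27 30 28 28 29 30 27 31 27 28 28]
(array([  72,  111,  135,  139,  141,  163,  165,  183,  190,  198,  229,
        228,  254,  313, 4352,  552,  401]), array([0.14962804, 0.15376726, 0.15790648, 0.1620457 , 0.16618491,
       0.17032413, 0.17446335, 0.17860257, 0.18274179, 0.186881  ,
       0.19102022, 0.19515944, 0.19929866, 0.20343787, 0.20757709,
       0.21171631, 0.21585553, 0.21999475]))
```

```bash
python3 - <<'E'
from h import *
X=cloud().reshape(-1,3)
m=(np.hypot(X[:,0]-.533,X[:,1]-.118)<.03)&(X[:,2]>.206)&(X[:,2]<.2105)
w=np.load("wrist.npz");m=m.reshape(420,560)
b=(m&(w["frame"].min(2)>120)).astype(np.uint8);n,l,s,c=cv2.connectedComponentsWithStats(b);i=1+s[1:,4].argmax();print(s[i])
Y=X[(l==i).ravel()];print(Y.mean(0),cv2.minEnclosingCircle(Y[:,:2].astype(np.float32)))
R=w["Rw"];plan([.5304,.1187,.142],58)
E
```

```text
[ 243  245   76   76 2904]
[0.53337846 0.12248613 0.20967939] ((0.5348592400550842, 0.12044347077608109), 0.01725086010992527)
t 8.75 q [12.8  3.4  5.6 91.7 -0.5 44.6] tcp [0.5329 0.118  0.1842] jaw 58.13 tilt [ 0.0108 -0.0061 -0.9999] F [-0.1 -0.4 -1.2] open 0.0308
shift [ 0.0422 -0.0007 -0.003 ] roll 0.0023 ( 0.1 deg)
```

Call:
apply_moves:
  commands:
    - [0.01,-0.0035,-0.0032,0,-0.4]
    - [0.03,-0.0035,-0.0032,0,-0.4]
    - [0.045,-0.0035,-0.0032,0,-0.4]
    - [0.053,-0.0035,-0.0032,0,-0.4]
    - [0.058,-0.0035,-0.0032,0,-0.4]
    - [0.063,-0.0035,-0.0032,0,-0.4]
    - [0.068,-0.0035,-0.0032,0,-0.4]
    - [0.073,-0.0035,-0.0032,0,-0.4]
    - [0.076,-0.0035,-0.0032,0,-0.4]
    - [0.076,-0.0035,-0.0032,0,-0.4]

```text
time: 9.75
ee_pos: [0.5308, 0.118, 0.1098]
tcp_rot: [23.3, 89.1, -8.5]
wrist_force: [3.7, 7.4, 1.8]
opening: 0.0304
```

Call:
apply_moves:
  commands:
    - [0.002,0.001,0,0,-0.4]
    - [0.003,0.001,0,0,-0.4]
    - [0.003,0.001,0,0,-0.4]

```text
time: 10.05
ee_pos: [0.5314, 0.1189, 0.1067]
tcp_rot: [24.0, 89.1, -7.9]
wrist_force: [1.7, 1.9, -0.3]
opening: 0.0306
```

Call:
apply_moves:
  commands:
    - [0,0,0,0,0]
    - [0,0,0,0,0]
    - [0,0,0,0,0.2]
    - [0,0,0,0,0.2]
    - [-0.05,0,0,0,0.2]
    - [-0.1,0,0,0,0.2]
    - [-0.13,0,0,0,0.2]
    - [-0.13,0,0,0,0.2]
    - [-0.13,0,0,0,0.2]

```text
time: 10.95
ee_pos: [0.5298, 0.1193, 0.2371]
tcp_rot: [25.2, 89.0, -6.6]
wrist_force: [0.5, 1.0, -1.3]
opening: 0.0511
```

```bash
python3 - <<'E'
from h import *
plan([.6128,-.3613,.15],153.1)
wrist("m2",["big_mouth"]);c=rim((.532,.118))
X=cloud();r=np.hypot(X[...,0]-c[0],X[...,1]-c[1]);m=(r<.02)&(X[...,2]>.05);print(np.histogram(X[m][:,2],np.arange(.05,.13,.005)))
Y=X[(r<.02)&(X[...,2]>.09)&(X[...,2]<.1005)];print(len(Y),Y.mean(0),cv2.minEnclosingCircle(Y[:,:2].astype(np.float32)))
f=cams  # crop for viewing
w=np.load("wrist.npz");v=np.linalg.inv(w["Rw"])@(np.r_[c,.104]-w["tw"]);p=(w["K"]@v);p=(p/p[2])[:2].astype(int);print(p)
g=w["frame"][max(p[1]-70,0):p[1]+70,max(p[0]-80,0):p[0]+80];cv2.imwrite("pics/m2c.png",cv2.resize(g,None,fx=4,fy=4,interpolation=cv2.INTER_CUBIC))
E
```

```text
t 10.95 q [12.9  3.8 11.9 97.3 -0.3 44.7] tcp [0.5298 0.1193 0.2371] jaw 58.19 tilt [ 0.0165 -0.0019 -0.9999] F [ 0.5  1.  -1.3] open 0.0511
shift [ 0.0894 -0.3652  0.3226] roll 1.4851 ( 85.1 deg)
big_mouth 0.65 [243. 137. 311. 226.]
rim 1497 [0.5315 0.1203] cost 0.002234512760519327 z 0.103 r pct [0.0188 0.0241 0.0287]
slot hist [21 20 19 11  0  0 16 18 21 17 18 18 19 18 18 17 19 15 14 13 11 11 10 10
 11 12 13 15 18 22 24 21 21 19 20 20]
(array([   4,    5,    8,    5,   11,   14,   89,  152,   60, 1174,   78,
          0,    0,    0,    0]), array([0.05 , 0.055, 0.06 , 0.065, 0.07 , 0.075, 0.08 , 0.085, 0.09 ,
       0.095, 0.1  , 0.105, 0.11 , 0.115, 0.12 , 0.125]))
1237 [0.52896024 0.11829439 0.09672352] ((0.532112181186676, 0.11963699758052826), 0.01968836970627308)
[279 186]
```

View pics/m2c.png

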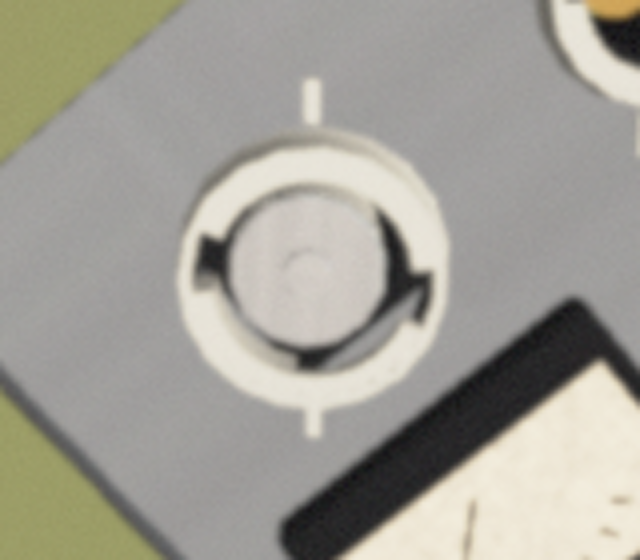

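```bash
python3 - <<'E'
from h import *
def L(a,b,z):
    p,q=ray(a,z),ray(b,z);d=q-p;print("mid",((p+q)/2).round(4),"ang",np.degrees(np.arctan2(d[1],d[0]))%180,"len",np.linalg.norm(d).round(4))
L((251.5,181.5),(304.5,190.5),.103)
L((277,141),(277.2,221),.088)
# ellipse of rim outer by brightness at panel view
E
```

```text
mid [0.5309 0.1194 0.103 ] ang 48.128216447761005 len 0.0438
mid [0.5311 0.1183 0.088 ] ang 148.16731727036037 len 0.0702
```

Call:
apply_moves:
  commands:
    - [0.0,-0.02,0.02,-0.1,0.2]
    - [0.01,-0.055,0.05,-0.25,0.2]
    - [0.02,-0.09,0.08,-0.4,0.2]
    - [0.03,-0.125,0.11,-0.55,0.2]
    - [0.04,-0.16,0.14,-0.7,0.2]
    - [0.05,-0.195,0.17,-0.85,0.2]
    - [0.06,-0.23,0.2,-1.0,0.2]
    - [0.07,-0.265,0.235,-1.15,0.2]
    - [0.08,-0.3,0.265,-1.3,0.2]
    - [0.089,-0.335,0.295,-1.45,0.2]
    - [0.089,-0.365,0.3225,-1.6,0.2]
    - [0.089,-0.365,0.3225,-1.656,0.2]

```text
time: 12.25
ee_pos: [0.6106, -0.3656, 0.144]
tcp_rot: [-67.9, 89.5, -4.7]
wrist_force: [-0.2, 0.0, 0.2]
opening: 0.0513
```

Call:
apply_moves:
  commands:
    - [0,0,0,0,0.2]
    - [0,0,0,0,0.2]

```text
time: 12.45
ee_pos: [0.6098, -0.3655, 0.1419]
tcp_rot: [-54.8, 89.7, 8.2]
wrist_force: [0.3, 0.0, -0.8]
opening: 0.0511
```

```bash
cat >> h.py <<'E'
def bar(c,lo,hi,rmax=.03):
    X=cloud();w=np.load("wrist.npz");m=(np.hypot(X[...,0]-c[0],X[...,1]-c[1])<rmax)&(X[...,2]>lo)&(X[...,2]<hi)
    Y=X[m];r=cv2.minAreaRect(Y[:,:2].astype(np.float32)*1000);print("bar",m.sum(),"mean",Y.mean(0).round(4),"rect",np.round(r[0],1),np.round(r[1],1),round(r[2],1))
E
python3 - <<'E'
from h import *
wrist("cap1",["big_cap_grip"]);bar((.6128,-.3613),.034,.045);bar((.6128,-.3613),.037,.040);bar((.6128,-.3613),.012,.024)
plan([.6128,-.3613,.024],153.1)
E
```

```text
big_cap_grip 0.6 [244. 162. 311. 227.]
bar 839 mean [ 0.6125 -0.3627  0.0371] rect [ 613. -362.] [39.8 12. ] 63.3
bar 462 mean [ 0.6127 -0.3629  0.0376] rect [ 612.9 -362.1] [39.  11.5] 64.2
bar 2261 mean [ 0.612  -0.3638  0.0191] rect [ 612.6 -362.6] [50.  51.5] 64.1
t 12.55 q [-31.   27.1  29.9  92.4   0.2 -94. ] tcp [ 0.6104 -0.3648  0.1436] jaw 153.05 tilt [ 8.e-03 -1.e-04 -1.e+00] F [-0.  -0.2  1.1] open 0.0508
shift [0.1196 0.0003 0.0038] roll -0.0008 ( -0.0 deg)
```

Call:
apply_moves:
  commands:
    - [0.04,0,0.003,-0.007,0]
    - [0.08,0,0.003,-0.007,0]
    - [0.105,0,0.003,-0.007,-0.2]
    - [0.115,0,0.003,-0.007,-0.4]
    - [0.12,0,0.003,-0.007,-0.4]
    - [0.12,0,0.003,-0.007,-0.4]
    - [0.12,0,0.003,-0.007,-0.4]
  newtons: 50

```text
time: 13.25
ee_pos: [0.6135, -0.3625, 0.0256]
tcp_rot: [-71.6, 89.4, -8.2]
wrist_force: [-0.2, 0.6, 0.3]
opening: 0.0252
```

```bash
python3 - <<'E'
from h import *
plan([.6128,-.3621,.024],153.5)
E
```

```text
t 13.25 q [-30.7  27.1  16.9  79.2   0.2 -94.1] tcp [ 0.6135 -0.3625  0.0256] jaw 153.45 tilt [ 0.0102 -0.0015 -0.9999] F [-0.2  0.6  0.3] open 0.0252
shift [0.0016 0.0008 0.    ] roll -0.0009 ( -0.1 deg)
```

Call:
apply_moves:
  commands:
    - [0.002,0.0005,0,0,-0.4]
    - [0.002,0.0005,0,0,-0.65]
    - [0.002,0.0005,0,0,-0.65]
    - [0.002,0.0005,0,0,-0.85]
    - [0.002,0.0005,0,0,-0.85]
    - [0.002,0.0005,0,0,-0.85]
    - [0.002,0.0005,0,0,-0.9]
    - [0.002,0.0005,0,0,-0.9]

```text
time: 14.05
ee_pos: [0.6131, -0.3623, 0.0236]
tcp_rot: [-71.6, 89.4, -8.2]
wrist_force: [0.4, 0.9, 0.5]
opening: 0.0042
```

```bash
python3 - <<'E'
from h import *
wrist("cap2",["big_cap_grip"]);X=cloud();bar((.613,-.362),.034,.045)
for u in range(220,350,8): print(u,X[[200,220,240,250,262,280,300],u,2].round(3))
E
```

```text
big_cap_grip 0.72 [226. 196. 335. 305.]
bar 1460 mean [ 0.6103 -0.3674  0.0371] rect [ 613.  -362.3] [39.9 11.7] 63.8
220 [ 0.    -0.001 -0.    -0.001  0.001 -0.002 -0.   ]
228 [-0.001 -0.001  0.017 -0.001 -0.    -0.    -0.001]
236 [-0.    -0.001  0.02   0.019  0.019 -0.     0.075]
244 [-0.     0.019  0.019  0.019  0.019  0.061  0.075]
252 [-0.     0.02   0.019  0.019  0.019  0.06   0.075]
260 [0.016 0.019 0.02  0.019 0.055 0.068 0.08 ]
268 [0.017 0.032 0.037 0.037 0.054 0.069 0.082]
276 [0.018 0.033 0.037 0.037 0.038 0.037 0.037]
284 [0.019 0.032 0.038 0.037 0.037 0.188 0.037]
292 [0.017 0.033 0.037 0.037 0.054 0.069 0.188]
300 [0.017 0.021 0.019 0.019 0.053 0.069 0.082]
308 [-0.     0.018  0.02   0.019  0.02   0.062  0.075]
316 [-0.002  0.019  0.019  0.019  0.02   0.06   0.075]
324 [-0.     0.018  0.02   0.188  0.018 -0.001  0.075]
332 [-0.    -0.     0.017  0.013 -0.    -0.001 -0.   ]
340 [-0.001  0.001 -0.001 -0.001 -0.001  0.    -0.002]
348 [ 0.    -0.001 -0.001  0.    -0.001 -0.001 -0.001]
```

View pics/cap2.png

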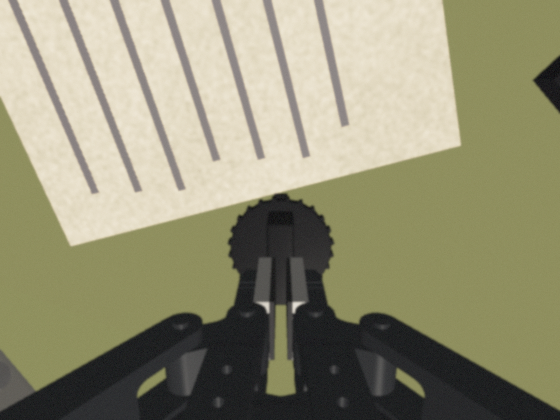

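```bash
python3 - <<'E'
from h import *
o,R,t=pose();X=cloud()
for r in(256,258,259,260,262,266,275,290):
  print(r,[((X[r,u]-t)@R).round(4).tolist() for u in(264,268,296)])
E
```

```text
256 [[0.0043, -0.0078, 0.0038], [-0.0139, -0.0052, -0.0045], [0.0031, 0.0078, 0.0033]]
258 [[-0.0258, -0.0064, -0.0091], [-0.0268, -0.0047, -0.0095], [-0.027, 0.0064, -0.0096]]
259 [[-0.027, -0.0063, -0.0092], [-0.0277, -0.0047, -0.0095], [-0.027, 0.0064, -0.0092]]
260 [[-0.0282, -0.0063, -0.0093], [-0.0284, -0.0047, -0.0094], [-0.0279, 0.0064, -0.0092]]
262 [[-0.0297, -0.0062, -0.0092], [-0.0303, -0.0046, -0.0094], [-0.0307, 0.0063, -0.0096]]
266 [[-0.0329, -0.0061, -0.009], [-0.0331, -0.0045, -0.0091], [-0.033, 0.0062, -0.009]]
275 [[-0.0403, -0.0058, -0.009], [-0.0406, -0.0043, -0.0092], [-0.0406, 0.0059, -0.0092]]
290 [[-0.0507, -0.0053, -0.0088], [-0.0523, -0.0039, -0.0097], [-0.0519, 0.0054, -0.0095]]
```

Call:
apply_moves:
  commands:
    - [0,0,0,0,-0.45]
    - [0,0,0,0,-0.45]
    - [0,0,0,0,-0.45]
    - [0.006,0,0,0,-0.45]
    - [0.0135,0,0,0,-0.45]
    - [0.0135,0,0,0,-0.45]
    - [0.0135,0,0,0,-0.45]

```text
time: 14.85
ee_pos: [0.6129, -0.362, 0.0095]
tcp_rot: [-69.1, 89.5, -5.6]
wrist_force: [-1.0, 0.3, -0.4]
opening: 0.0235
```

Call:
apply_moves:
  commands:
    - [0.003,0,0,0,-0.45]
    - [0.006,0,0,0,-0.45]
    - [0.006,0,0,0,-0.45]

```text
time: 15.15
ee_pos: [0.6127, -0.3619, 0.0029]
tcp_rot: [-67.1, 89.5, -3.7]
wrist_force: [0.1, 0.7, -0.2]
opening: 0.0235
```

Call:
apply_moves:
  commands:
    - [0.002,0,0,0,-0.45]
    - [0.003,0,0,0,-0.45]
    - [0.003,0,0,0,-0.45]

```text
time: 15.45
ee_pos: [0.6127, -0.3619, -0.0004]
tcp_rot: [-66.1, 89.5, -2.6]
wrist_force: [-0.2, -0.6, -0.3]
opening: 0.0236
```

```bash
python3 - <<'E'
from h import *
o,R,t=pose();print(t);wrist("cap3");X=cloud();f=np.load("wrist.npz")["frame"]
for r in range(250,300,5):
  print(r,[X[r,u,2].round(3) for u in range(236,330,8)])
E
```

```text
[ 6.12664807e-01 -3.61899092e-01 -3.81454708e-04]
250 [np.float64(0.019), np.float64(0.02), np.float64(0.02), np.float64(0.019), np.float64(0.037), np.float64(0.037), np.float64(0.037), np.float64(0.038), np.float64(0.018), np.float64(0.019), np.float64(0.019), np.float64(0.019)]
255 [np.float64(0.019), np.float64(0.019), np.float64(0.019), np.float64(0.018), np.float64(0.037), np.float64(0.037), np.float64(0.037), np.float64(0.037), np.float64(0.019), np.float64(0.019), np.float64(0.02), np.float64(0.019)]
260 [np.float64(0.027), np.float64(0.028), np.float64(0.022), np.float64(0.019), np.float64(0.037), np.float64(0.036), np.float64(0.037), np.float64(0.038), np.float64(0.018), np.float64(0.019), np.float64(0.027), np.float64(0.028)]
265 [np.float64(0.033), np.float64(0.033), np.float64(0.023), np.float64(0.019), np.float64(0.039), np.float64(0.037), np.float64(0.039), np.float64(0.038), np.float64(0.164), np.float64(0.02), np.float64(0.032), np.float64(0.033)]
270 [np.float64(0.036), np.float64(0.035), np.float64(0.024), np.float64(0.02), np.float64(0.038), np.float64(0.036), np.f
[... 567 characters left out ...]
44)]
285 [np.float64(0.048), np.float64(0.048), np.float64(0.026), np.float64(0.02), np.float64(0.039), np.float64(0.036), np.float64(0.037), np.float64(0.037), np.float64(0.02), np.float64(0.019), np.float64(0.048), np.float64(0.047)]
290 [np.float64(0.051), np.float64(0.051), np.float64(0.026), np.float64(0.019), np.float64(0.164), np.float64(0.036), np.float64(0.036), np.float64(0.038), np.float64(0.02), np.float64(0.164), np.float64(0.051), np.float64(0.051)]
295 [np.float64(0.054), np.float64(0.055), np.float64(0.026), np.float64(0.019), np.float64(0.037), np.float64(0.037), np.float64(0.037), np.float64(0.036), np.float64(0.018), np.float64(0.019), np.float64(0.053), np.float64(0.055)]
```

Call:
apply_moves:
  commands:
    - [0.0035,0,0,0,-0.45]
    - [0.0035,0,0,0,-0.45]
    - [0.0035,0,0,0,-0.65]
    - [0.0035,0,0,0,-0.65]
    - [0.0035,0,0,0,-0.9]
    - [0.0035,0,0,0,-0.9]
    - [0.0035,0,0,0,-0.9]
    - [0.0035,0,0,0,-0.9]

```text
time: 16.3
ee_pos: [0.6137, -0.3624, -0.0018]
tcp_rot: [-73.7, 89.3, -10.2]
wrist_force: [-0.9, 0.7, 9.0]
opening: 0.011
```

Call:
apply_moves:
  commands:
    - [-0.01,0,0,0,-0.9]
    - [-0.03,0,0,0,-0.9]
    - [-0.07,0,0,0,-0.9]
    - [-0.11,0,0,0,-0.9]
    - [-0.16,0,0,0,-0.9]
    - [-0.2,0,0,0,-0.9]
    - [-0.2,0,0,0,-0.9]
    - [-0.2,0,0,0,-0.9]

```text
time: 17.1
ee_pos: [0.6118, -0.3623, 0.1995]
tcp_rot: [-77.3, 89.2, -13.8]
wrist_force: [0.0, -0.4, -0.7]
opening: 0.0108
```

```bash
python3 - <<'E'
from h import *
plan([.531,.119,.17],138.2);wrist("cap4",["big_cap_grip"])
o,R,t=pose();X=cloud();T=(X-t)@R
for lo,hi in((-.045,-.034),(-.026,-.012)):
  m=(np.hypot(T[...,1],T[...,2])<.03)&(T[...,0]>lo)&(T[...,0]<hi);m[258:,:]=0;print(m.sum(),np.median(T[m],axis=0).round(4))
m=(np.abs(T[...,1])<.003)&(np.abs(T[...,2])<.03);print(np.histogram(T[m][:,0],np.arange(-.06,.02,.004)))
E
```

```text
t 17.1 q [-30.7  28.4  37.9  98.8   0.2 -94.2] tcp [ 0.6118 -0.3623  0.1995] jaw 153.45 tilt [ 0.0131 -0.0032 -0.9999] F [ 0.  -0.4 -0.7] open 0.0108
shift [0.0269 0.2878 0.3943] roll 0.2661 ( 15.2 deg)
big_cap_grip 0.96 [218. 209. 342. 342.]
598 [-0.0411 -0.0007 -0.0188]
3024 [-0.0237 -0.0008 -0.0158]
(array([   0,    0,    0,    0, 1515,   77,   63,   57,  109,  169,   11,
          0,   70,    7,    0,    0,    0,    0,    0]), array([-6.00000000e-02, -5.60000000e-02, -5.20000000e-02, -4.80000000e-02,
       -4.40000000e-02, -4.00000000e-02, -3.60000000e-02, -3.20000000e-02,
       -2.80000000e-02, -2.40000000e-02, -2.00000000e-02, -1.60000000e-02,
       -1.20000000e-02, -8.00000000e-03, -4.00000000e-03,  5.55111512e-17,
        4.00000000e-03,  8.00000000e-03,  1.20000000e-02,  1.60000000e-02]))
```

Call:
apply_moves:
  commands:
    - [0.0,0.012,0.016,0.02,-0.9]
    - [0.0,0.036,0.05,0.05,-0.9]
    - [0.0,0.065,0.09,0.08,-0.9]
    - [0.0,0.094,0.13,0.12,-0.9]
    - [0.0,0.123,0.17,0.16,-0.9]
    - [0.0,0.152,0.21,0.2,-0.9]
    - [0.0,0.182,0.25,0.24,-0.9]
    - [0.0,0.211,0.29,0.266,-0.9]
    - [0.01,0.24,0.33,0.266,-0.9]
    - [0.02,0.265,0.365,0.266,-0.9]
    - [0.03,0.28,0.385,0.266,-0.9]
    - [0.047,0.288,0.394,0.266,-0.9]

```text
time: 18.4
ee_pos: [0.5288, 0.1216, 0.1471]
tcp_rot: [-54.8, 89.5, -6.5]
wrist_force: [-0.6, -0.2, -0.5]
opening: 0.0111
```

Call:
apply_moves:
  commands:
    - [0,0,0,0,-0.9]
    - [0,0,0,0,-0.9]

```text
time: 18.6
ee_pos: [0.5279, 0.1214, 0.1459]
tcp_rot: [-65.4, 89.7, -17.0]
wrist_force: [-0.2, 0.5, -0.4]
opening: 0.0108
```

```bash
python3 - <<'E'
from h import *
plan([.531,.119,.11],138.2);wrist("cap5",["big_cap_grip","big_mouth"])
c=rim((.531,.119))
o,R,t=pose();X=cloud();T=(X-t)@R
# flange disc & bar in tool frame
for lo,hi,r in((-.0265,-.021,.03),(-.044,-.039,.03)):
  m=(np.hypot(T[...,1],T[...,2])<r)&(T[...,0]>lo)&(T[...,0]<hi);m[256:,:]=0;Y=T[m][:,1:]
  print(m.sum(),np.median(T[m],axis=0).round(4),"min/max",Y.min(0).round(4),Y.max(0).round(4),cv2.minAreaRect(Y.astype(np.float32)*1000))
  if lo>-.03:
    from scipy.optimize import least_squares
    # outer contour: far half
    h=cv2.convexHull(Y.astype(np.float32))[:,0];h=h[h[:,1]<-.0];f=least_squares(lambda p:np.hypot(h[:,0]-p[0],h[:,1]-p[1])-.025,[0,0],loss="soft_l1",f_scale=.0005);print("flange centre tool yz",f.x.round(4),len(h))
w=np.load("wrist.npz");cv2.imwrite("pics/cap5c.png",cv2.resize(w["frame"][100:350,150:420],None,fx=2.4,fy=2.4,interpolation=cv2.INTER_CUBIC))
E
```

```text
t 18.6 q [ 13.    2.7   0.7  87.7  -0.2 -35.4] tcp [0.5279 0.1214 0.1459] jaw 138.4 tilt [ 0.0054 -0.0016 -1.    ] F [-0.2  0.5 -0.4] open 0.0108
shift [ 0.0359 -0.0037  0.0001] roll 0.0036 ( 0.2 deg)
big_cap_grip 0.81 [219. 209. 343. 343.]
rim 1624 [0.5301 0.1196] cost 0.0005868252926976944 z 0.103 r pct [0.0205 0.0249 0.0281]
slot hist [41 36 38 28 12 11 27 38 38 42 40 34 37 39 36 15  0  0  0  0  0  0  0  0
  0  0  0  0  0  0  0  8 38 38 39 38]
153 [-0.0236  0.0022 -0.0199] min/max [-0.0129 -0.0232] [ 0.0218 -0.0112] ((4.497513771057129, -17.23492431640625), (34.61720275878906, 11.728572845458984), 0.5091419816017151)
flange centre tool yz [0.0051 0.0044] 5
  return _methods._mean(a, axis=axis, dtype=dtype,
  ret = um.true_divide(
Traceback (most recent call last):
ValueError: zero-size array to reduction operation minimum which has no identity
```

```bash
python3 - <<'E'
from h import *
from scipy.optimize import least_squares
o,R,t=pose();X=cloud();T=(X-t)@R
m=(np.hypot(T[...,1],T[...,2])<.035)&(T[...,0]<.005)&(T[...,0]>-.06);m[256:,:]=0
print(np.histogram(T[m][:,0],np.arange(-.06,.006,.003)))
f=(T[...,0]<-.012)&(T[...,0]>-.032)&m&(np.abs(T[...,1])>.009);Y=T[f]
A=np.c_[Y[:,1:],np.ones(len(Y))]
for k in range(5):
    c,*_=np.linalg.lstsq(A,Y[:,0],rcond=None);r=np.abs(Y[:,0]-A@c);g=r<.0015;A,Y=A[g],Y[g]
print("flange plane x=a*y+b*z+c",c.round(4),len(Y),"deg",np.degrees(c[:2]).round(2))
h=cv2.convexHull(Y[:,1:].astype(np.float32))[:,0];h=h[h[:,1]<.002]
q=least_squares(lambda p:np.hypot(h[:,0]-p[0],h[:,1]-p[1])-.025,[0,0],loss="soft_l1",f_scale=.0005);print("flange centre tool yz",q.x.round(4),len(h))
b=m&(T[...,0]<-.034)&(np.abs(T[...,1])<.012);Y=T[b][:,1:];print("bar",b.sum(),np.median(T[b],axis=0),cv2.minAreaRect(Y.astype(np.float32)*1000))
w=np.load("wrist.npz");cv2.imwrite("pics/cap5c.png",cv2.resize(w["frame"][100:350,150:420],None,fx=2.4,fy=2.4,interpolation=cv2.INTER_CUBIC))
E
```

```text
(array([   0,    0,    0,    0,    0,    0,    0,  314,  106,  100,   94,
         80,   86, 2569,  258,   49,    0,   48,   39,    3,    0]), array([-6.00000000e-02, -5.70000000e-02, -5.40000000e-02, -5.10000000e-02,
       -4.80000000e-02, -4.50000000e-02, -4.20000000e-02, -3.90000000e-02,
       -3.60000000e-02, -3.30000000e-02, -3.00000000e-02, -2.70000000e-02,
       -2.40000000e-02, -2.10000000e-02, -1.80000000e-02, -1.50000000e-02,
       -1.20000000e-02, -9.00000000e-03, -6.00000000e-03, -3.00000000e-03,
        5.55111512e-17,  3.00000000e-03]))
flange plane x=a*y+b*z+c [-0.0014 -0.0135 -0.0196] 1627 deg [-0.08 -0.78]
flange centre tool yz [ 0.0019 -0.0014] 21
bar 386 [-0.03710313  0.00213381 -0.0188171 ] ((1.9413719177246094, -18.379104614257812), (4.464193820953369, 11.4635591506958), 88.22274017333984)
```

View pics/cap5c.png

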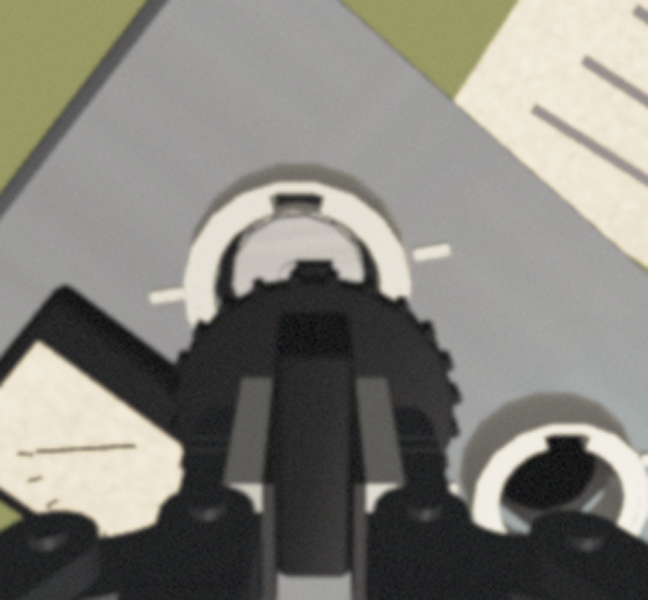

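```bash
cat >> h.py <<'E'
def capfit(c0=(.53,.1195)):
    from scipy.optimize import least_squares
    o,R,t=pose();d=wrist("tmp");M=d["mount"];w=np.load("wrist.npz");X=cloud();T=(X-t)@R
    T=((X-w["tw"])@w["Rw"])@M[:3,:3].T+M[:3,3]
    m=(np.hypot(T[...,1],T[...,2])<.035)&(T[...,0]<-.012)&(T[...,0]>-.034);m[256:,:]=0
    Y=T[m&(np.abs(T[...,1])>.009)];A=np.c_[Y[:,1:],np.ones(len(Y))]
    Y=Y[np.abs(Y[:,0]-np.median(Y[:,0]))<.003];A=np.c_[Y[:,1:],np.ones(len(Y))]
    c,*_=np.linalg.lstsq(A,Y[:,0],rcond=None)
    h=cv2.convexHull(Y[:,1:].astype(np.float32))[:,0];h=h[h[:,1]<.002]
    q=least_squares(lambda p:np.hypot(h[:,0]-p[0],h[:,1]-p[1])-.025,[0,0],loss="soft_l1",f_scale=.0005).x
    ft=np.r_[c@[q[0],q[1],1],q];fw=R@ft+t
    n=R@np.r_[1,-c[:2]];n/=np.linalg.norm(n);print("flange tool",ft.round(4),"slopes",c[:2].round(4),"world",fw.round(4),"cap axis down",n.round(4),"underside z",(fw[2]-.02).round(4))
    r=rim(c0);e=np.r_[r-(fw+n*.02)[:2],0];print("underside->rim centre, tool",(R.T@e).round(4));plan(t)
E
python3 -c "
from h import *
capfit()"
```

```text
flange tool [-0.0213  0.0005 -0.0011] slopes [-0.0008 -0.0323] world [0.5279 0.1203 0.1689] cap axis down [ 0.0292  0.0237 -0.9993] underside z 0.1489
rim 1630 [0.53   0.1193] cost 0.0003422036440556091 z 0.103 r pct [0.0205 0.0248 0.0279]
slot hist [40 40 38 27 18 17 31 41 38 37 39 35 39 36 37 21  0  0  0  0  0  0  0  0
  0  0  0  0  0  0  3 25 38 37 36 38]
underside->rim centre, tool [ 0.     -0.0021 -0.    ]
t 18.8 q [ 12.9   2.7   0.8  87.7  -0.2 -35.3] tcp [0.5293 0.1208 0.1477] jaw 138.29 tilt [ 8.7e-03 -9.0e-04 -1.0e+00] F [0.6 1.5 0.2] open 0.011
shift [ 0.0001  0.0001 -0.0001] roll 0 ( 0.0 deg)
```

Call:
apply_moves:
  commands:
    - [0,-0.002,0,0,-0.9]
    - [0.01,-0.002,0,0,-0.9]
    - [0.02,-0.002,0,0,-0.9]
    - [0.03,-0.002,0,0,-0.9]
    - [0.038,-0.002,0,0,-0.9]
    - [0.038,-0.002,0,0,-0.9]
    - [0.038,-0.002,0,0,-0.9]
    - [0.038,-0.002,0,0,-0.9]

```text
time: 19.6
ee_pos: [0.5313, 0.1195, 0.1102]
tcp_rot: [-52.3, 89.5, -4.0]
wrist_force: [-0.0, -0.6, -0.6]
opening: 0.0108
```

```bash
python3 -c "
from h import *
capfit()"
```

```text
flange tool [-0.0214  0.0004 -0.0011] slopes [ 0.0009 -0.0383] world [0.53   0.119  0.1316] cap axis down [ 0.0355  0.0274 -0.999 ] underside z 0.1116
rim 1828 [0.5303 0.1186] cost 4.913158620668951e-07 z 0.103 r pct [0.0207 0.0251 0.0274]
slot hist [57 52 52 38 38 32 42 58 56 57 49 56 47 31  0  0  0  0  0  0  0  0  0  0
  0  0  0  0  0  0  0  2 22 44 48 57]
underside->rim centre, tool [-0.     -0.0003 -0.001 ]
t 19.65 q [ 12.8   2.8  -3.1  83.5  -0.2 -35.5] tcp [0.5314 0.1196 0.1102] jaw 138.29 tilt [ 9.6e-03 -6.0e-04 -1.0e+00] F [-0.4 -0.3 -0.5] open 0.0107
shift [ 0.0001  0.0001 -0.0001] roll 0 ( 0.0 deg)
```

Call:
apply_moves:
  commands:
    - [0.003,0,-0.0005,0,-0.9]
    - [0.006,0,-0.0005,0,-0.9]
    - [0.009,0,-0.0005,0,-0.9]
    - [0.012,0,-0.0005,0,-0.9]
    - [0.012,0,-0.0005,0,-0.9]

```text
time: 20.15
ee_pos: [0.5309, 0.1191, 0.0976]
tcp_rot: [-53.9, 89.5, -5.6]
wrist_force: [0.1, -0.8, -0.8]
opening: 0.0111
```

Call:
apply_moves:
  commands:
    - [0.002,0,0,0,-0.9]
    - [0.004,0,0,0,-0.9]
    - [0.005,0,0,0,-0.9]
    - [0.005,0,0,0,-0.9]

```text
time: 20.55
ee_pos: [0.531, 0.1191, 0.0928]
tcp_rot: [-53.5, 89.5, -5.2]
wrist_force: [-0.7, -0.0, 4.2]
opening: 0.011
```

Call:
apply_moves:
  commands:
    - [0.002,0,0,0,-0.9]
    - [0.003,0,0,0,-0.9]
    - [0.003,0,0,0,-0.9]
    - [0.003,0,0,0,-0.9]

```text
time: 20.95
ee_pos: [0.5312, 0.1191, 0.0903]
tcp_rot: [-52.2, 89.4, -3.9]
wrist_force: [-1.9, -0.6, 7.1]
opening: 0.0108
```

```bash
python3 -c "
from h import *
capfit()"
```

```text
flange tool [-0.0214  0.0007 -0.0013] slopes [-0.0029 -0.0403] world [0.5297 0.1186 0.1117] cap axis down [ 0.0345  0.0313 -0.9989] underside z 0.0917
rim 1779 [0.5301 0.1183] cost 2.7579731116470163e-08 z 0.1031 r pct [0.0228 0.0257 0.0272]
slot hist [64 84 82 65 61 64 72 78 74 65 59 66 30 32 15  1  1  0  0  0  0  0  0  0
  0  0  0  0  0  1  1  2 21 28 38 74]
underside->rim centre, tool [-0.     -0.0005 -0.0008]
t 21.0 q [ 12.7   2.9  -5.2  81.3  -0.2 -35.6] tcp [0.5313 0.1191 0.0903] jaw 138.29 tilt [ 9.9e-03 -7.0e-04 -1.0e+00] F [-1.2 -0.5  6.9] open 0.011
shift [ 0.  0. -0.] roll 0 ( 0.0 deg)
```

Call:
apply_moves:
  commands:
    - [0.002,0,0,0,-0.9]
    - [0.003,0,0,0,-0.9]
    - [0.003,0,0,0,-0.9]
    - [0.003,0,0,0,-0.9]

```text
time: 21.4
ee_pos: [0.5316, 0.1191, 0.0883]
tcp_rot: [-50.5, 89.4, -2.2]
wrist_force: [-1.0, 0.7, 9.1]
opening: 0.0108
```

Call:
apply_moves:
  commands:
    - [0.0015,0,0,0,-0.9]
    - [0.0015,0,-0.0001,0.12,-0.9]
    - [0.0015,0,-0.0003,0.24,-0.9]
    - [0.0015,-0.0001,-0.0005,0.36,-0.9]
    - [0.0015,-0.0002,-0.0007,0.48,-0.9]
    - [0.0015,-0.0003,-0.0009,0.6,-0.9]
    - [0.0015,-0.0003,-0.001,0.7,-0.9]
    - [0.0015,-0.0003,-0.001,0.7,-0.9]

```text
time: 22.2
ee_pos: [0.5321, 0.1182, 0.0883]
tcp_rot: [-8.4, 89.2, -0.5]
wrist_force: [-1.0, -0.2, 11.2]
opening: 0.0109
```

```bash
python3 -c "
from h import *
capfit();print(bot.get_obs()['torque'])"
```

```text
flange tool [-0.0214  0.0017 -0.0019] slopes [-0.0006 -0.0311] world [0.5297 0.1196 0.1096] cap axis down [ 0.0449  0.0048 -0.999 ] underside z 0.0896
rim 3235 [0.5324 0.1193] cost 0.0038829146072938345 z 0.1062 r pct [0.015  0.0261 0.0294]
slot hist [85 66 80 51 43 48 57 53 60 19 30 24  1  0  0  0  0  0  0  0  0  0  0  0
  0  5 11 37 28 35 46 39 52 68 51 72]
underside->rim centre, tool [ 0.     -0.0007  0.0018]
t 22.25 q [12.6  2.8 -5.6 80.9 -0.2  4.5] tcp [0.5321 0.1182 0.0883] jaw 98.12 tilt [ 0.0142 -0.     -0.9999] F [-0.6 -0.9 11.2] open 0.0107
shift [ 0. -0. -0.] roll 0 ( 0.0 deg)
[-0.24705746  0.14783261 -0.02151335]
```

Call:
apply_moves:
  commands:
    - [0.0015,0,0,0,-0.9]
    - [0.0015,0,-0.0001,0.12,-0.9]
    - [0.0015,0,-0.0003,0.24,-0.9]
    - [0.0015,-0.0001,-0.0005,0.36,-0.9]
    - [0.0015,-0.0002,-0.0007,0.48,-0.9]
    - [0.0015,-0.0003,-0.0009,0.6,-0.9]
    - [0.0015,-0.0003,-0.001,0.7,-0.9]
    - [0.0015,-0.0003,-0.001,0.74,-0.9]
    - [0.0015,-0.0003,-0.001,0.74,-0.9]
    - [0.0015,-0.0003,-0.001,0.74,-0.9]

```text
time: 23.25
ee_pos: [0.5314, 0.1164, 0.0883]
tcp_rot: [25.2, 89.1, -9.1]
wrist_force: [-4.9, -7.6, 14.7]
opening: 0.011
```

```bash
python3 -c "
from h import *
capfit();print(bot.get_obs()['torque'])"
```

```text
flange tool [-0.0214  0.0015 -0.0035] slopes [ 0.0024 -0.0384] world [0.5291 0.1197 0.1097] cap axis down [ 0.0462 -0.0262 -0.9986] underside z 0.0897
rim 2963 [0.532  0.1177] cost 0.0028627309720608593 z 0.1067 r pct [0.0154 0.0264 0.0291]
slot hist [51 57 50 29 44 33 13 20  0  0  0  0  0  0  0  0  0  0  0  0  0  9 12 35
 27 27 49 41 48 65 34 49 46 45 36 70]
underside->rim centre, tool [ 0.     -0.0002  0.0025]
t 23.3 q [12.6  2.6 -5.8 80.8 -0.3 46.9] tcp [0.5314 0.1164 0.0883] jaw 55.7 tilt [ 0.0158 -0.0025 -0.9999] F [-3.8 -8.  15.9] open 0.0104
shift [-0.  0.  0.] roll 0 ( 0.0 deg)
[-1.90378477  1.08584479  0.3098936 ]
```

Call:
apply_moves:
  commands:
    - [0.001,0,0,0.01,-0.9]
    - [0.0,0,0,0.01,-0.9]
    - [-0.001,0,0,0.01,-0.9]
    - [-0.0015,0,0,0.01,-0.9]
    - [-0.0015,0,0,0.01,-0.9]

```text
time: 23.8
ee_pos: [0.5311, 0.1162, 0.089]
tcp_rot: [22.4, 89.1, -12.5]
wrist_force: [-0.4, -2.5, -4.9]
opening: 0.011
```

```bash
python3 - <<'E'
from h import *
capfit();print(bot.get_obs()['torque'])
w=np.load("wrist.npz");X=cloud();bar((.53,.118),.119,.135)
cv2.imwrite("pics/lock.png",cv2.resize(w["frame"][130:350,150:410],None,fx=2.4,fy=2.4,interpolation=cv2.INTER_CUBIC))
E
```

```text
flange tool [-0.0214  0.0015 -0.0034] slopes [ 0.0004 -0.048 ] world [0.5289 0.1194 0.1103] cap axis down [ 0.0537 -0.031  -0.9981] underside z 0.0903
rim 2035 [0.5311 0.1183] cost 0.0006759215397530928 z 0.1036 r pct [0.0178 0.0264 0.0282]
slot hist [34 53 37 21 33 17  5  4  0  0  0  0  0  0  0  0  0  0  0  0  0  7  4 22
 29 15 49 53 42 76 55 62 75 57 61 71]
underside->rim centre, tool [0.     0.0003 0.0013]
t 23.85 q [12.5  2.6 -5.7 80.9 -0.4 47.4] tcp [0.5311 0.1162 0.089 ] jaw 55.13 tilt [ 0.0145 -0.0032 -0.9999] F [-0.6 -3.5 -5.3] open 0.0109
shift [0. 0. 0.] roll 0 ( 0.0 deg)
[-0.67392319  0.00449901  0.46531128]
bar 4491 mean [0.5264 0.1212 0.1276] rect [529.6 119.1] [35.9 34.8] 8.9
```

View pics/lock.png

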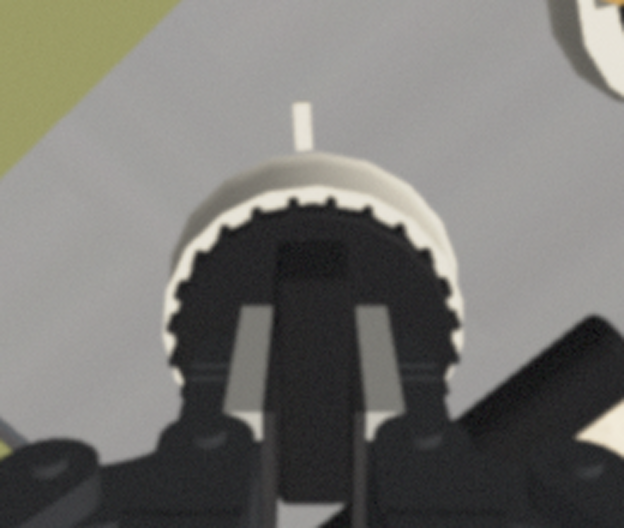

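Call:
apply_moves:
  commands:
    - [0.001,0,0.001,0,-0.9]
    - [0.0015,0,0.002,-0.01,-0.9]
    - [0.0015,0,0.002,-0.02,-0.9]
    - [0.0005,0,0.002,-0.02,-0.9]
    - [-0.0005,0,0.002,-0.02,-0.9]
    - [-0.0015,0,0.002,-0.02,-0.9]
    - [-0.0015,0,0.002,-0.02,-0.9]

```text
time: 24.55
ee_pos: [0.5322, 0.1155, 0.0906]
tcp_rot: [23.8, 89.2, -10.0]
wrist_force: [-5.2, 1.8, 1.3]
opening: 0.0108
```

```bash
python3 - <<'E'
from h import *
capfit();print(bot.get_obs()['torque'])
E
```

```text
flange tool [-0.0214  0.0018 -0.0033] slopes [ 0.0019 -0.0357] world [0.5302 0.1189 0.112 ] cap axis down [ 0.0423 -0.0237 -0.9988] underside z 0.092
rim 1868 [0.5299 0.1187] cost 1.0669838573289076e-08 z 0.1031 r pct [0.0225 0.0255 0.0272]
slot hist [80 73 56 51 32 19 10  0  0  0  0  0  0  0  0  0  0  0  0  0  0  1  3  4
 24 40 42 77 74 76 82 71 69 77 78 72]
underside->rim centre, tool [-0.     -0.0004 -0.0011]
t 24.6 q [12.4  2.7 -5.4 81.2 -0.3 46.1] tcp [0.5322 0.1155 0.0906] jaw 56.28 tilt [ 0.0137 -0.0024 -0.9999] F [-5.5  2.2  2. ] open 0.0112
shift [-0.  0. -0.] roll 0 ( 0.0 deg)
[0.36582795 1.37772709 0.16778234]
```

Call:
apply_moves:
  commands:
    - [-0.0005,0,0,0,-0.9]
    - [-0.001,0,0,0,-0.9]
    - [-0.001,0,0,0,-0.9]
    - [-0.001,0,0,0,-0.9]

```text
time: 25.0
ee_pos: [0.5321, 0.1155, 0.0912]
tcp_rot: [23.7, 89.2, -10.1]
wrist_force: [-1.5, 1.1, -6.3]
opening: 0.011
```

Call:
apply_moves:
  commands:
    - [0.0005,0,0,0.005,-0.9]
    - [0.0005,0,0,0.005,-0.9]
    - [0.0005,0,0,0.005,-0.9]
    - [0.0005,0,0,0.005,-0.9]
    - [0.0005,0,0,0.005,-0.9]

```text
time: 25.5
ee_pos: [0.5322, 0.1155, 0.091]
tcp_rot: [24.6, 89.2, -9.4]
wrist_force: [-5.0, 2.3, 2.8]
opening: 0.0112
```

```bash
python3 - <<'E'
from h import *
capfit();print(bot.get_obs()['torque'])
d=cams.camera("top");K,R,t=d["camera_matrix"],d["R"],d["t"]
for n in("small_cell_center","small_cap_grip","spool","battery_box","big_cap_grip","big_cell_center"):
    for r in cams.spot_in(n,"top")[:1]: print(n,r["confidence"],np.round(r["rect"]))
E
```

```text
flange tool [-0.0214  0.002  -0.0031] slopes [-0.0002 -0.0337] world [0.5305 0.119  0.1124] cap axis down [ 0.0415 -0.0209 -0.9989] underside z 0.0924
rim 1816 [0.53   0.1189] cost 8.533087888252942e-18 z 0.1031 r pct [0.0223 0.0254 0.0272]
slot hist [74 78 48 54 18 18  7  0  0  0  0  0  0  0  0  0  0  0  0  0  0  0  5  7
 24 44 45 77 69 71 85 75 75 79 77 69]
underside->rim centre, tool [-0.     -0.0004 -0.0013]
t 25.55 q [12.4  2.7 -5.3 81.2 -0.3 46.4] tcp [0.5322 0.1155 0.091 ] jaw 56.0 tilt [ 0.0135 -0.0022 -0.9999] F [-5.5  0.7  2.9] open 0.0107
shift [ 0. -0.  0.] roll 0 ( 0.0 deg)
[0.15206221 1.18563018 0.28989924]
small_cell_center 0.76 [364. 174. 376. 186.]
small_cap_grip 0.57 [278. 245. 300. 267.]
spool 0.83 [277. 155. 307. 186.]
battery_box 0.7 [415. 245. 447. 267.]
```

Cap is 10.7 mm below the rim (in the notches), against the stop, and the other objects are unmoved. Handing in.

```bash
python3 -c "
from h import *
print(bot.job_done());o=bot.get_obs();print(o['time'],o['wrist_force'],o['opening'])"
```

```text
the job is handed in; nothing more can be done
None
the job is handed in; nothing more can be done
```

The large cell is in the large holder, nub up and released. The large cap is locked over it, and I handed the job in at about 25.6 s with the gripper still holding the cap.

**Last checks**
- **Cap height:** the camera put the cap's underside about 10.7 mm below the rim, so the lugs are up in the notches (11 mm expected).
- **Pull test:** an upward pull of about 6 N was held.
- **Turn:** the gripper turned about 82° clockwise and ended with about 0.3 N m against the stop. It reads about 2° past the direction marked by the ribs, within slot play and measuring error.
- **Other objects:** the small cell, small cap, reel and battery box still show in the top picture within a few pixels of where they were at the start.

**What went wrong or disagreed**
- **First grasp of the cell:** the fingers closed too high and pressed the cell over at a slight lean with about 29 N. It stood upright again, and a deeper second grasp held.
- **First grasp of the cap:** it closed on air above the bar. The real fingertips sit roughly 20–26 mm behind the reported tool point, so I went lower and it held.
- **First turn:** it reached the stop but the lugs did not rise, because the cap was tilted. I centred it and eased off the turn, and it then rose 2 mm.
- **At hand-in:** the cap still leaned about 2–3° along its bar, with about 5 N sideways force.
- **Not measured:** I could not read the plunger position, so the lock is judged from cap height and forces only.

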